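# Sanding block back into its bench dock

### The arm

A 6-joint arm with a two-finger parallel gripper is mounted at the origin on a cart in front of the work surface, level with it; the furniture and walls round the work are solid. World frame = base frame: x ahead of the robot, y to its left, z up, the work surface at z = 0. Lengths are in mm, angles in rad, forces in N, time in s.
With the tool pointing down it reaches from about 350 to 975 mm from the base axis. Payload 7.1 kg.
Tool frame: the origin (TCP) lies at the centre of the arm's flange, where the gripper is bolted on; the fingertips stand 182 mm ahead of it and the grasp point (between the pads) lies 163 mm ahead of it; z points along the fingers, y is the line along which they close (so a half turn about z gives the same grasp; the last joint's range is limited). The gripper opens to 88 mm and grips with 3 to 60 N. Pads are 20 mm wide; open, the fingers measure 115 mm over their backs; the gripper's body (75 mm by 178 mm) begins 61 mm behind the grasp point.
Start: joints at [-1.326, 0.423, 1.63, -0, 1.089, -0.019], TCP at [162.988, -603.358, 404.675] pointing down, gripper open.
Joint ranges: [-3, 3], [-0.9, 2.11], [0.09, 2.58], [-1.31, 4.45], [0.11, 2.69], [-2.54, 2.54]. Speed limits (rad/s): [2.39, 2.39, 3.01, 3.14, 3.14, 3.14].

### API

Orientations are given as a rotation vector (axis times angle).
In Python, from workcell import readout, get_image, ctrl gives the robot as it stands.
- The arm moves only by the tool step_arm, never from a script. Its argument "targets" is a list that holds one entry, the list of rows, each a list of 7 numbers: the shift along the world's x, y, z as a fraction of full scale, then the turn, a rotation vector about the world's x, y, z as a fraction of full scale, then the opening, from 0 (shut) to 1 (fully open). In form: [[[dx, dy, dz, wx, wy, wz, claw], ...]]. A call has exactly 5 rows; each row shifts and turns the commanded pose from where the row before left it; what a row does not reach is not made up. Full scale, the value 1, is 0.05 m for a shift and 4 degrees for a turn. A row lasts 1/8 s, in which the tool goes at most 62.5 mm and 10.7 degrees, less where a joint would pass 70% of its speed; a pose out of reach is approached as far as the arm can. A call with a number of a shift or a turn outside -1 to 1 is refused whole. A call with a gripper value outside its range is refused whole. The fingers move at their own pace and stop on an object; the grip force is fixed at half the most. Time passes only in rows, so rows that do not move let the fingers close, or fill a call up. It gives the time, the measured TCP pose, the force, the opening and the grip force at its end, in the units of the state.
- readout.get_obs(): the state, without advancing time (a new reading comes with each control period).
- get_image(name): name is "scene" or "top"; returns a dict with "pixels" (384x512x3 uint8, red, green, blue), "intrinsics" (3x3 intrinsics, pixels), "extrinsics" (4x4, takes a point from world to camera coordinates). Camera axes: x right, y down, z forward; pixel columns grow to the right and rows downward; lengths in mm; the calibration is good to about 2 mm. A picture is of the moment at which its call begins. There is no depth.
- ctrl.close_job(): hands the job in; it is judged then, once.
The state is a dict: "t": time; "qpos": joint angles; "qvel": joint speeds; "joint_torque": joint torques, N m; "ee_pos": TCP position; "orientation": TCP orientation; "ft_force": force on the tool from outside, world axes, zero at the start; "moment": the same for the moment, N m; "width": finger opening in mm; "grasp_force": force on a finger pad.
Only numpy, scipy, OpenCV 4.12 (cv2) and the standard library are available. Lean on these libraries where they do the work, as an engineer would, in place of code of your own. Each camera call takes 0.05 s, during which the arm holds its last target. There are 200 camera calls.

### The job

Put the sanding block away in its wooden dock, rubbing face down as it lies now: slip one end in under the dock's overhanging lip, then rock the other end down so that the block drops in between the walls and lies flat on the pocket floor. Let go of it, and leave the smaller cake of beeswax where it is.

Things in the scene. Friction and masses are not known exactly. Their poses are not given: they have to be found in the camera images.
- sanding_block: loose brown cork sanding block, 86 mm long, 42 wide, 28 high, about 50 g, abrasive face down on the bench; the larger of the two small blocks. Origin: centre of its underside; y along the 86 mm length, x across the width, z up. Both ends are alike. Grip it across the width. The 86 mm block cannot enter the dock's 80 mm mouth level: bring it tilted 12 to 20 degrees, low end first.
- dock: dark wooden dock 122x70 mm fixed to the bench. Origin: on the bench under the pocket's centre; x points to the lip end, away from the robot. Pocket x -50..50, y -27..27 mm, its floor 8 mm above the bench. Low end wall (x -58..-50) and 8 mm side walls rise 14 mm above the floor; each side wall has a finger gap at x -27..27, down to the floor. Tall end wall x 50..64, 54 mm above the bench.
- dock_lip (a point): middle of the lower front edge of the dock's overhanging lip: 30 mm from the pocket's centre towards the tall end, 46 mm above the bench (38 mm above the pocket floor). From here the lip covers the last 20 mm of the pocket over its full width; it is 8 mm thick. Axes as the dock's.
- beeswax: loose cake of yellow-brown beeswax, a bystander: 55 mm long, 36 mm wide, 20 mm high, lying flat on the bench. Origin: centre of its underside; y along its length. It may have changed places with the sanding block.
There are look-alikes about, which are no part of the job. Several things have the shape of the dock; the one meant has the colours described above.

How it is judged (in metres and radians):
At the end, for the whole second after the job is handed in: The sanding block lies still in the dock's pocket, abrasive face down: its centre within 12 mm of the pocket's centre each way, its underside within 4 mm of the pocket floor, level to 5 degrees and lengthwise in the pocket to 15 degrees (x of sanding_block in the frame of dock between -0.012 and 0.012 m and y of sanding_block in the frame of dock between -0.012 and 0.012 m and z of sanding_block in the frame of dock between 0.004 and 0.012 m and angle between sanding_block's own z axis and vertical below 0.09 rad and angle between the y axis of sanding_block and the x axis of dock, either way round below 0.26 rad and linear speed of sanding_block below 0.02 m/s); the robot touches nothing.
It fails at once if the beeswax is moved more than 40 mm (distance of beeswax from where it was at the start of the episode above 0.04 m).
It also fails if it takes over 40 s, if anything falls off the work surface, if the arm or the gripper's body presses on something with over 40 N, if the wrist force passes 120 N, or if a joint passes its speed limit or range.

## Working session

There is one attempt and no reset: what is moved stays moved. The work goes in short steps, Python scripts to look and compute and a tool call to move; the robot and the scene stay as the last step left them, time stands still between calls to the robot, and variables do not carry over. Pictures are saved under pics/ and viewed, at most 10 in all, crops included, and the job is handed in when it is done.

Besides the shell and the picture viewer there is one more tool, called after "Request:" as name(argument=value, ...), one argument or row to a line, values as JSON. step_arm: Moves the arm, as the interface text tells. Shift numbers are shares of 0.05 m and turn numbers shares of 4 degrees, none past 1 either way. Its arguments: {"type":"object","properties":{"targets":{"type":"array"}},"required":["targets"]}

```bash
mkdir -p pics; python3 - <<'E'
from workcell import readout, get_image
import cv2,pickle
for n in("scene","top"):
    d=get_image(n); cv2.imwrite(f"pics/{n}0.png",d["pixels"][:,:,::-1]); pickle.dump(d,open(n+"0.pkl","wb"))
    print(d["intrinsics"],d["extrinsics"])
print(readout.get_obs())
E
```

```text
[[476.2633898    0.         256.67680428]
 [  0.         476.2633898  199.72187461]
 [  0.           0.           1.        ]] [[-8.12450628e-01 -5.82644779e-01  2.11905305e-02  4.43778488e+02]
 [-4.34363420e-01  5.80639874e-01 -6.88611470e-01  2.04029544e+02]
 [ 3.88911810e-01 -5.68667213e-01 -7.24820809e-01  1.21627688e+03]
 [ 0.00000000e+00  0.00000000e+00  0.00000000e+00  1.00000000e+00]]
[[369.80784364   0.         253.71795012]
 [  0.         369.80784364 190.94892626]
 [  0.           0.           1.        ]] [[ 7.01445577e-03 -9.99843956e-01 -1.62129956e-02  1.17140753e+02]
 [-9.98490541e-01 -6.11988619e-03 -5.45819251e-02  4.64807392e+02]
 [ 5.44741862e-02  1.65713852e-02 -9.98377660e-01  9.01176627e+02]
 [ 0.00000000e+00  0.00000000e+00  0.00000000e+00  1.00000000e+00]]
{'t': 0.1, 'qpos': array([-1.32599428e+00,  4.23767483e-01,  1.63061009e+00,  3.34707835e-06,
        1.08858039e+00, -1.90052367e-02]), 'qvel': array([ 7.11367518e-04, -1.65228284e-03, -1.82424669e-03, -1.72362712e-03,
       -2.21695834e-05, -9.31963835e-04]), 'joint_torque': array([ 2.59485387e-04, -5.45616925e+01, -2.74322444e+01,  6.45506708e-02,
        1.88141246e-02, -2.04524423e-05]), 'ee_pos': array([ 162.93513102, -603.12887616,  403.97871255]), 'orientation': array([-3.11295780e+00, -4.13006041e-01,  2.36881003e-04]), 'ft_force': array([-0.36321978, -0.83720243, -0.26327076]), 'moment': array([ 0.03921033,  0.00344836, -0.0377813 ]), 'grasp_force': 0.0, 'width': 88.09752585012083}
```

View pics/top0.png

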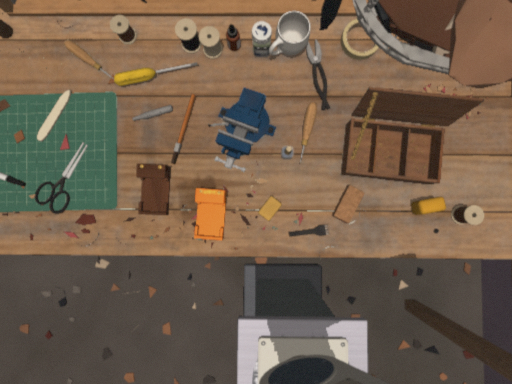

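View pics/scene0.png

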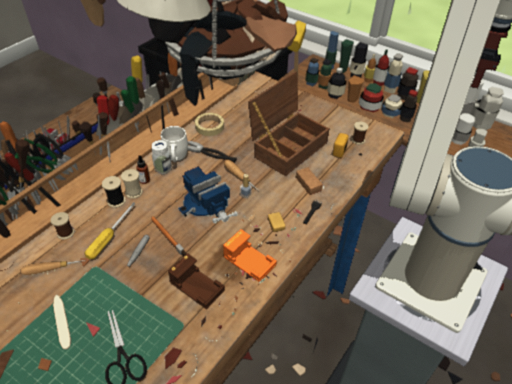

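Candidates for the block are the brown piece at top (348,203), the small yellow cake at (270,208) and a yellow block at (430,205). Candidates for the dock are the dark brown one at (154,190) and the orange one at (210,213). I choose brown (348,203) and dark brown (154,190), and check both in one close crop.

```bash
python3 - <<'E'
import cv2,numpy as np
t=cv2.imread("pics/top0.png"); s=cv2.imread("pics/scene0.png")
f=lambda i,x,y,w,h,k:cv2.resize(i[y:y+h,x:x+w],None,fx=k,fy=k,interpolation=cv2.INTER_CUBIC)
a=np.hstack([f(t,129,155,50,66,6),f(t,323,177,50,40,6) if 0 else f(t,323,170,50,66,6)])
b=f(s,160,245,75,66,4); c=f(s,290,160,75,66,4)
r=np.hstack([b,c]); o=np.zeros((600,600,3),np.uint8)
o[:336]=cv2.resize(a,(600,396))[:336]; o[336:600]=r[:264]
cv2.imwrite("pics/crop1.png",o)
E
```

```text
(no output)
```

View pics/crop1.png

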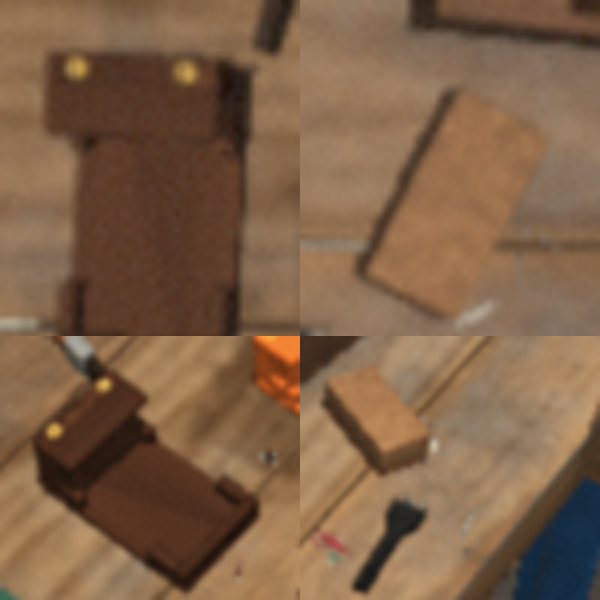

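Crop check: the left pair is the dark brown dock with two brass studs on its lip, and the right pair is the cork block. Both match the description. I'll fit poses from the corners.

```bash
cat >h.py <<'E'
import numpy as np,cv2,pickle
from scipy.optimize import least_squares
def proj(d,P):
    E=d["extrinsics"];c=np.atleast_2d(P)@E[:3,:3].T+E[:3,3];p=c@d["intrinsics"].T
    return p[:,:2]/p[:,2:]
def place(p,L): # p=x,y,yaw ; L local points
    c,s=np.cos(p[2]),np.sin(p[2]);L=np.atleast_2d(L).astype(float)
    return np.c_[p[0]+c*L[:,0]-s*L[:,1],p[1]+s*L[:,0]+c*L[:,1],L[:,2]]
def unproj(d,uv,z):
    E=d["extrinsics"];R=E[:3,:3];C=-R.T@E[:3,3]
    r=R.T@np.linalg.solve(d["intrinsics"],[*uv,1]);return C+r*(z-C[2])/r[2]
E
python3 - <<'E'
from h import *
T,S=[pickle.load(open(n+"0.pkl","rb")) for n in("top","scene")]
def fit(obs,p0):
    f=lambda p:np.concatenate([(proj(d,place(p,L))[0]-uv) for d,L,uv in obs])
    r=least_squares(f,p0,loss="soft_l1",x_scale=[10,10,.1]);print(r.x.round(3),r.fun.round(1));return r.x
# block, local y long
b=[(T,(21,43,28),(364.3,192.5)),(T,(21,-43,28),(348.8,223.3)),(T,(-21,-43,28),(333.8,215)),(T,(-21,43,28),(349.3,185))]
for d,l,uv in list(b): b[b.index((d,l,uv))]=(d,(-l[0],l[1],28),uv) if 0 else (d,l,uv)
c=unproj(T,(349,204),28);print("c",c)
# image right = -y world, up=+x. local long axis approx dir pixel (15,-30)
a=unproj(T,(356.8,188.7),28)-unproj(T,(341.3,219.2),28);yaw=np.arctan2(a[1],a[0])-np.pi/2
print(np.linalg.norm(a))
sc=[(S,(-21,43,28),None)]
pb=fit(b,[c[0],c[1],yaw])
print("scene corners pred",proj(S,place(pb,[(x,y,28) for x in(-21,21) for y in(-43,43)])).round(1))
c=unproj(T,(154,190),8);
dk=[(T,(64,35,54),(136.5,164.2)),(T,(64,-35,54),(165.7,164.3)),(T,(30,35,54),(136.7,177.5)),(T,(30,-35,54),(165.7,177.7)),
(S,(64,35,54),(169.5,270.2)),(S,(64,-35,54),(188.2,254.7)),(S,(30,-35,54),(196.7,261.7)),(S,(30,35,54),(178,278.5)),(S,(-58,35,0),(206.7,308.5)),(S,(-58,-35,22),(224.5,287.2))]
pd=fit(dk,[c[0],c[1],0]); pd2=fit(dk[4:],[c[0],c[1],0]);fit(dk[:4],[c[0],c[1],0])
for d,n in((T,"top"),(S,"scene")):
    im=cv2.imread(f"pics/{n}0.png");k=5;im=cv2.resize(im,None,fx=k,fy=k,interpolation=cv2.INTER_CUBIC)
    def poly(p,x0,x1,y0,y1,z,col):
        q=proj(d,place(p,[(x0,y0,z),(x1,y0,z),(x1,y1,z),(x0,y1,z)]));cv2.polylines(im,[np.int32(q*k+k/2)],True,col,1)
    for z in(0,28): poly(pb,-21,21,-43,43,z,(0,255,0))
    poly(pd,-58,64,-35,35,0,(0,255,0));poly(pd,30,64,-35,35,54,(255,255,0));poly(pd,-50,50,-27,27,8,(0,255,255));poly(pd,-58,64,-35,35,22,(255,0,255))
    u=lambda p:(proj(d,place(p,[(0,0,10)]))[0]*k).astype(int)
    cr=[im[v[1]-190:v[1]+190,v[0]-200:v[0]+200] for v in(u(pd),u(pb))]
    cr=np.hstack(cr); cv2.imwrite(f"pics/ov_{n}.png",cr)
a=np.vstack([cv2.imread("pics/ov_top.png"),cv2.imread("pics/ov_scene.png")]);cv2.imwrite("pics/ov.png",cv2.resize(a,(632,600),interpolation=cv2.INTER_AREA))
E
```

```text
c [ 433.02638981 -110.88549947   28.        ]
83.16365780216911
[ 433.283 -111.024   -2.047] [ 0.6 -0.3 -0.   0.4 -0.6  0.6  0.  -0.8]
scene corners pred [[310.6 188.4]
 [295.8 170.3]
 [322.7 184. ]
 [307.6 166.3]]
[ 4.60257e+02  3.67597e+02 -3.90000e-02] [-0.1 -0.6 -0.2  0.5 -1.2  0.2 -1.   1.4 -1.6  0.  -0.3 -2.5  1.2 -2.6
 -0.  -0.9 -0.1  1.1  0.9 -2. ]
[ 4.57983e+02  3.70507e+02 -5.10000e-02] [-1.7  1.  -0.  -1.4  1.4 -1.4 -0.1  0.2 -0.4  2.6  0.8 -0.5]
[4.61117e+02 3.63942e+02 7.00000e-03] [ 0.1 -0.4  0.2 -0.5 -0.3  0.5 -0.   0.3]
```

View pics/ov.png

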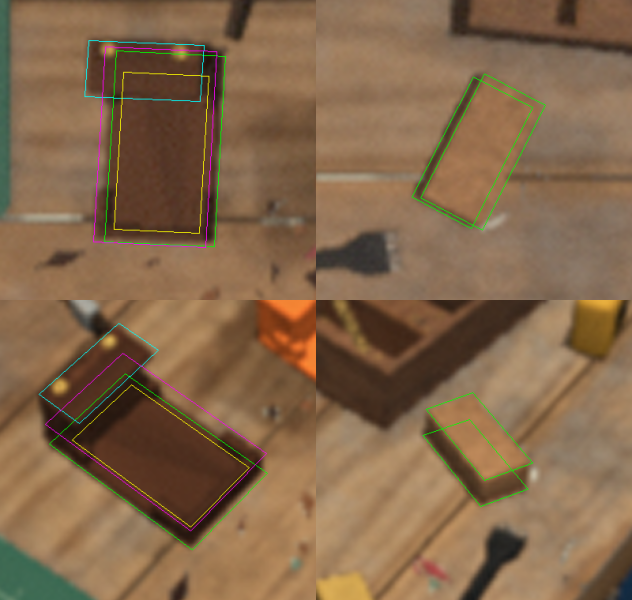

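The overlay shows the block fit is good in both views. The dock fit has a slight yaw error, so I'll refine it by silhouette.

```bash
python3 - <<'E'
from h import *
from scipy.optimize import minimize
D=[pickle.load(open(n+"0.pkl","rb")) for n in("top","scene")]
boxes=[(-58,64,-35,35,0,8),(-58,-50,-35,35,0,22),(-58,-27,-35,-27,0,22),(-58,-27,27,35,0,22),(27,64,-35,-27,0,22),(27,64,27,35,0,22),(50,64,-35,35,0,54),(30,64,-35,35,46,54)]
def sil(d,p,k=4):
    m=np.zeros((384*k,512*k),np.uint8)
    for x0,x1,y0,y1,z0,z1 in boxes:
        q=proj(d,place(p,[(x,y,z) for x in(x0,x1) for y in(y0,y1) for z in(z0,z1)]))
        cv2.fillConvexPoly(m,cv2.convexHull(np.int32((q+.5)*k*16)),1,shift=4)
    return m
M=[]
p0=[460,366,-.01]
for d in D:
    im=cv2.resize(d["pixels"],None,fx=4,fy=4,interpolation=cv2.INTER_CUBIC).astype(int)
    m=((im.sum(2)<235)&(im[...,0]>=im[...,2])).astype(np.uint8)
    roi=cv2.dilate(sil(d,p0),np.ones((33,33)));m=m*roi
    n,l,s,_=cv2.connectedComponentsWithStats(cv2.morphologyEx(m,cv2.MORPH_OPEN,np.ones((9,9))));m=(l==1+s[1:,4].argmax()).astype(np.uint8)
    m=cv2.morphologyEx(m,cv2.MORPH_CLOSE,np.ones((25,25)));M.append(m)
def cost(p,I=(0,1)):
    c=0
    for i in I:
        s=sil(D[i],p);c+=1-(s&M[i]).sum()/(s|M[i]).sum()
    return c
for I in((0,1),(0,),(1,)):
    r=minimize(lambda q:cost(q*[1,1,.01],I),np.array([460,366,-1.]),method="Nelder-Mead",options=dict(initial_simplex=[[455,362,-4],[465,362,-1],[460,370,-1],[460,366,3]]));p=r.x*[1,1,.01];print(I,p,r.fun)
    if I==(0,1):P=p
o=[]
for d,m in zip(D,M):
    im=cv2.resize(d["pixels"][:,:,::-1],None,fx=4,fy=4,interpolation=cv2.INTER_CUBIC);s=sil(d,P)
    for a,c in((m,(255,0,0)),(s,(0,255,0))): cv2.drawContours(im,cv2.findContours(a,0,2)[0],-1,c,1)
    q=proj(d,place(P,[(-50,-27,8),(50,-27,8),(50,27,8),(-50,27,8)]));cv2.polylines(im,[np.int32((q+.5)*4)],True,(0,255,255))
    u=(proj(d,place(P,[(0,0,20)]))[0]*4).astype(int);o.append(im[u[1]-180:u[1]+180,u[0]-180:u[0]+180])
cv2.imwrite("pics/ov2.png",np.hstack(o))
E
```

```text
(0, 1) [ 4.63545194e+02  3.68013112e+02 -3.86385741e-02] 0.11089111561799403
(0,) [ 4.62839087e+02  3.67650764e+02 -4.26197919e-02] 0.04854407032415042
(1,) [ 4.63250118e+02  3.68618758e+02 -1.31474749e-02] 0.06635975746687628
```

View pics/ov2.png

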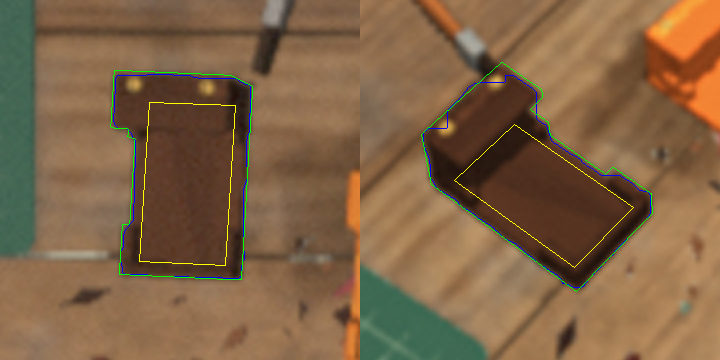

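Plan: the dock is at (463,368), yaw -0.035. The block is at (433,-111), its long axis at -27.3°. I'm setting off and turning the wrist by +137.6° on the way, which keeps joint 6 well inside its range.

Request:
step_arm(
  targets=[
    [[0.15,0.28,-0.04,0,0,0.98,1],[0.15,0.28,-0.04,0,0,0.98,1],[0.15,0.28,-0.04,0,0,0.98,1],[0.15,0.28,-0.04,0,0,0.98,1],[0.15,0.28,-0.04,0,0,0.98,1]],
  ],
)

```text
t: 0.72
ee_pos: [200.7, -532.7, 394.2]
orientation: [-2.997, -0.94, 0.0]
ft_force: [-0.0, -0.2, 0.2]
width: 87.9
grasp_force: 0.0
```

Request:
step_arm(
  targets=[
    [[0.15,0.28,-0.04,0,0,0.98,1],[0.15,0.28,-0.04,0,0,0.98,1],[0.15,0.28,-0.04,0,0,0.98,1],[0.15,0.28,-0.04,0,0,0.98,1],[0.15,0.28,-0.04,0,0,0.98,1]],
  ],
)

```text
t: 1.35
ee_pos: [238.1, -462.7, 384.3]
orientation: [-2.793, -1.437, -0.0]
ft_force: [0.1, 0.3, -0.3]
width: 88.2
grasp_force: 0.0
```

Request:
step_arm(
  targets=[
    [[0.15,0.28,-0.04,0,0,0.98,1],[0.15,0.28,-0.04,0,0,0.98,1],[0.15,0.28,-0.04,0,0,0.98,1],[0.15,0.28,-0.04,0,0,0.98,1],[0.15,0.28,-0.04,0,0,0.98,1]],
  ],
)

```text
t: 1.98
ee_pos: [275.6, -392.8, 374.4]
orientation: [-2.508, -1.891, -0.0]
ft_force: [-0.7, 0.2, 0.5]
width: 87.7
grasp_force: 0.0
```

Request:
step_arm(
  targets=[
    [[0.15,0.28,-0.04,0,0,0.98,1],[0.15,0.28,-0.04,0,0,0.98,1],[0.15,0.28,-0.04,0,0,0.98,1],[0.15,0.28,-0.04,0,0,0.98,1],[0.15,0.28,-0.04,0,0,0.98,1]],
  ],
)

```text
t: 2.6
ee_pos: [313.4, -322.5, 364.5]
orientation: [-2.147, -2.293, -0.0]
ft_force: [-0.7, -0.0, 0.7]
width: 87.7
grasp_force: 0.0
```

Request:
step_arm(
  targets=[
    [[0.15,0.28,-0.04,0,0,0.98,1],[0.15,0.28,-0.04,0,0,0.98,1],[0.15,0.28,-0.04,0,0,0.98,1],[0.15,0.28,-0.04,0,0,0.98,1],[0.15,0.28,-0.04,0,0,0.98,1]],
  ],
)

```text
t: 3.22
ee_pos: [351.0, -252.4, 354.6]
orientation: [1.725, 2.625, 0.0]
ft_force: [-0.0, 0.3, -0.8]
width: 88.0
grasp_force: 0.0
```

Request:
step_arm(
  targets=[
    [[0.15,0.28,-0.04,0,0,0.98,1],[0.15,0.28,-0.04,0,0,0.98,1],[0.15,0.28,-0.04,0,0,0.98,1],[0.15,0.28,-0.04,0,0,0.98,1],[0.15,0.28,-0.04,0,0,0.98,1]],
  ],
)

```text
t: 3.85
ee_pos: [388.5, -182.4, 344.6]
orientation: [1.253, 2.881, -0.0]
ft_force: [-0.1, -0.0, 0.2]
width: 87.9
grasp_force: 0.0
```

Request:
step_arm(
  targets=[
    [[0.15,0.28,-0.04,0,0,0.98,1],[0.15,0.28,-0.04,0,0,0.98,1],[0.15,0.28,-0.04,0,0,0.98,1],[0.15,0.28,-0.04,0,0,0.98,1],[0.15,0.28,-0.04,0,0,0.98,1]],
  ],
)

```text
t: 4.47
ee_pos: [426.0, -112.4, 334.5]
orientation: [0.745, 3.052, -0.0]
ft_force: [1.1, -0.5, 0.2]
width: 87.7
grasp_force: 0.0
```

Request:
step_arm(
  targets=[
    [[0.14,0.03,0,0,0,0,1],[0,0,-0.6,0,0,0,1],[0,0,-0.6,0,0,0,1],[0,0,-0.5,0,0,0,1],[0,0,-0.3,0,0,0,1]],
  ],
)

```text
t: 5.1
ee_pos: [432.6, -112.0, 233.6]
orientation: [-0.752, -3.049, 0.0]
ft_force: [0.8, -1.0, 0.1]
width: 87.7
grasp_force: 0.0
```

```bash
python3 - <<'E'
from h import *
from workcell import get_image
o=[]
for n in("top","scene"):
    d=get_image(n);im=cv2.resize(d["pixels"][:,:,::-1],None,fx=4,fy=4,interpolation=cv2.INTER_CUBIC)
    u=(proj(d,[[433,-111,40]])[0]*4).astype(int);x=max(u[0]-190,0);y=max(u[1]-190,0);o.append(im[y:y+380,x:x+380])
cv2.imwrite("pics/c3.png",np.hstack(o))
E
```

```text
(no output)
```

View pics/c3.png

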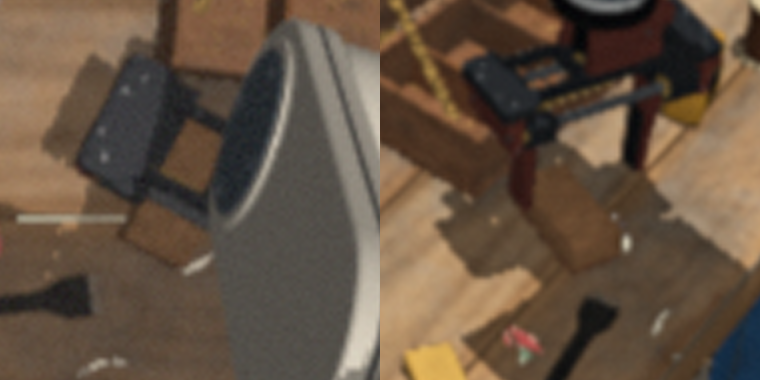

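The picture shows the open fingers straddling the cork block, one on each side and clear of the box. I'm descending and closing.

Request:
step_arm(
  targets=[
    [[0.01,0.02,-0.34,0,0,0,1],[0,0,-0.3,0,0,0,1],[0,0,-0.2,0,0,0,1],[0,0,-0.1,0,0,0,1],[0,0,0,0,0,0,0]],
  ],
)

```text
t: 5.82
ee_pos: [433.0, -110.9, 187.5]
orientation: [-0.752, -3.05, 0.0]
ft_force: [0.5, -0.5, -0.2]
width: 80.8
grasp_force: 0.0
```

Request:
step_arm(
  targets=[
    [[0,0,0,0,0,0,0],[0,0,0,0,0,0,0],[0,0,0,0,0,0,0],[0,0,0,0,0,0,0],[0,0,0,0,0,0,0]],
  ],
)

```text
t: 6.45
ee_pos: [433.1, -110.9, 187.8]
orientation: [0.752, 3.05, 0.0]
ft_force: [-0.1, 0.3, 2.8]
width: 42.0
grasp_force: 30.0
```

The block is gripped at a width of 42 mm. I'm lifting it and carrying it to the dock.

Request:
step_arm(
  targets=[
    [[0,0,0.2,0,0,0,0],[0,0,0.5,0,0,0,0],[0,0,0.6,0,0,0,0],[0,0,0.6,0,0,0,0],[0,0,0.35,0,0,0,0]],
  ],
)

```text
t: 7.08
ee_pos: [433.0, -110.9, 302.1]
orientation: [0.751, 3.049, -0.0]
ft_force: [0.0, -0.1, -1.4]
width: 42.4
grasp_force: 30.0
```

Request:
step_arm(
  targets=[
    [[0.1,0.7,0,0,0,0.64,0],[0.1,0.7,0,0,0,0.64,0],[0.1,0.7,0,0,0,0.64,0],[0.1,0.7,0,0,0,0.64,0],[0.1,0.7,0,0,0,0.64,0]],
  ],
)

```text
t: 7.7
ee_pos: [457.9, 65.3, 300.7]
orientation: [0.405, 3.115, 0.0]
ft_force: [0.8, 0.7, -0.6]
width: 42.3
grasp_force: 30.0
```

Request:
step_arm(
  targets=[
    [[0.1,0.7,0,0,0,0.64,0],[0.1,0.7,0,0,0,0.64,0],[0.1,0.7,0,0,0,0.64,0],[0.1,0.7,0,0,0,0.64,0],[0.1,0.7,0,0,0,0.64,0]],
  ],
)

```text
t: 8.32
ee_pos: [482.8, 240.3, 300.7]
orientation: [0.055, 3.141, -0.0]
ft_force: [0.4, -0.0, -1.0]
width: 42.7
grasp_force: 30.0
```

Request:
step_arm(
  targets=[
    [[0.02,0.5,0,0.026,0.75,0,0],[0.02,0.5,0,0.026,0.75,0,0],[0.02,0.5,0,0.026,0.75,0,0],[0.02,0.5,0,0.026,0.75,0,0],[0.02,0.5,0,0.026,0.75,0,0]],
  ],
)

```text
t: 8.95
ee_pos: [487.8, 364.8, 300.7]
orientation: [-0.052, -2.877, -0.006]
ft_force: [0.8, -0.3, -0.2]
width: 42.6
grasp_force: 30.0
```

Request:
step_arm(
  targets=[
    [[0,0.05,-0.3,0,0,0,0],[0,0,-0.4,0,0,0,0],[0,0,-0.4,0,0,0,0],[0,0,-0.2,0,0,0,0],[0,0,0,0,0,0,0]],
  ],
)

```text
t: 9.57
ee_pos: [487.8, 366.1, 234.0]
orientation: [-0.053, -2.877, -0.004]
ft_force: [-0.1, -0.2, -1.1]
width: 42.3
grasp_force: 30.0
```

```bash
cat >look.py <<'E'
from h import *
import sys
from workcell import get_image,readout
from scipy.spatial.transform import Rotation as Ro
o=[];s=readout.get_obs();R=Ro.from_rotvec(s["orientation"]).as_matrix();t=s["ee_pos"]
# tool coords of block: long axis=tool x, width=tool y, underside at z=187.8
B=np.array([(x,y,z) for x in(-43,43) for y in(-21,21) for z in(159.8,187.8)])@R.T+t
print(t.round(1),"block low/hi z",B[:,2].min().round(1),B[:,2].max().round(1))
P=[463,368,-.035]
c,sn=np.cos(P[2]),np.sin(P[2]);q=B[:,:2]-P[:2];print("dock-frame x",(q@[c,sn]).round(1),"y",(q@[-sn,c]).round(1))
for n in("top","scene"):
    d=get_image(n);im=cv2.resize(d["pixels"][:,:,::-1],None,fx=5,fy=5,interpolation=cv2.INTER_CUBIC)
    D=lambda Q,col:[cv2.line(im,*[tuple(map(int,(v+.5)*5)) for v in proj(d,[Q[i],Q[j]])],col,1) for i in range(8) for j in range(i) if bin(i^j).count("1")==1]
    D(B,(0,255,0))
    u=(proj(d,[[463,368,30]])[0]*5).astype(int);x=max(u[0]-200,0);y=max(u[1]-220,0);o.append(im[y:y+440,x:x+400])
cv2.imwrite(f"pics/{sys.argv[1]}.png",np.hstack(o))
E
python3 look.py c4
```

```text
[487.8 366.1 234. ] block low/hi z 41.4 90.9
dock-frame x [ 24.6  17.3  24.7  17.4 -58.4 -65.7 -58.3 -65.6] y [-22.4 -22.4  19.6  19.6 -22.2 -22.2  19.8  19.8]
```

View pics/c4.png

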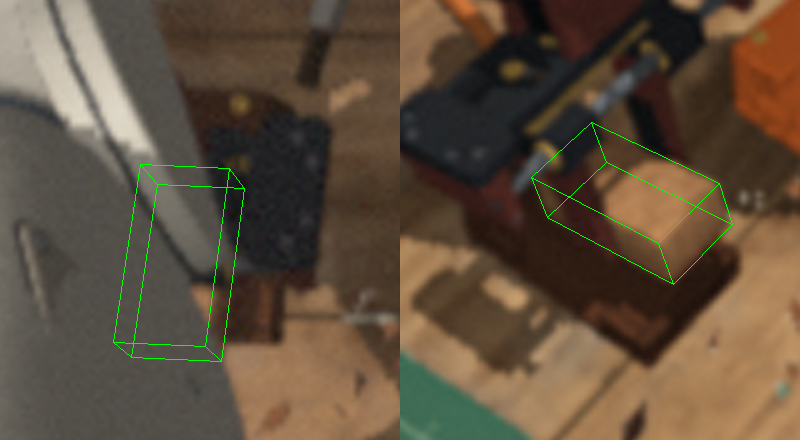

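The scene view shows the tilted block matching its predicted outline, with the nose just short of the lip. I'm lowering it and then sliding it forward under the lip.

Request:
step_arm(
  targets=[
    [[0,0.02,-0.2,0,0,0,0],[0,0,-0.2,0,0,0,0],[0,0,-0.16,0,0,0,0],[0,0,-0.06,0,0,0,0],[0,0,0,0,0,0,0]],
  ],
)

```text
t: 10.3
ee_pos: [487.9, 367.6, 203.9]
orientation: [-0.052, -2.879, -0.006]
ft_force: [0.3, -0.1, -0.3]
width: 42.1
grasp_force: 30.0
```

Request:
step_arm(
  targets=[
    [[0.08,0,0,0,0,0,0],[0.1,0,0,0,0,0,0],[0.1,-0.01,0,0,0,0,0],[0.1,-0.01,0,0,0,0,0],[0.06,0,0,0,0,0,0]],
  ],
)

```text
t: 10.92
ee_pos: [510.4, 366.5, 204.2]
orientation: [-0.053, -2.879, -0.006]
ft_force: [-0.5, -0.1, -0.5]
width: 42.5
grasp_force: 30.0
```

```bash
python3 look.py c5
```

```text
[510.4 366.5 204.2] block low/hi z 11.7 61.0
dock-frame x [ 47.6  40.3  47.6  40.4 -35.5 -42.7 -35.4 -42.7] y [-20.9 -20.9  21.1  21.1 -20.7 -20.7  21.3  21.3]
```

View pics/c5.png

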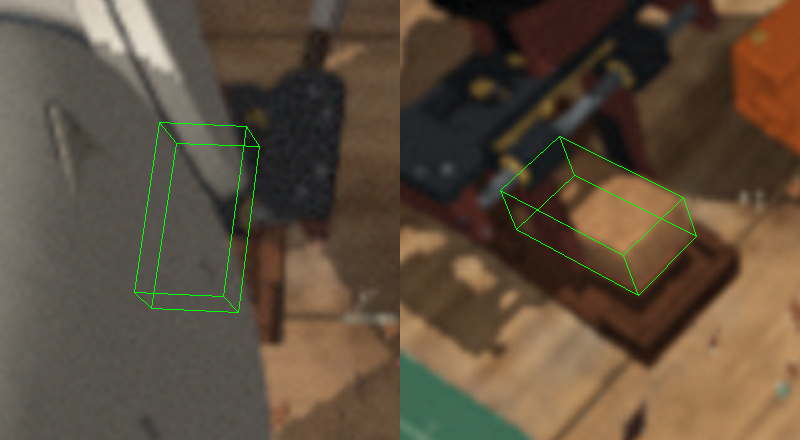

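The view shows the nose under the lip with no contact force, and the rear end above the low wall. I'm rocking the rear end down about the nose.

Request:
step_arm(
  targets=[
    [[-0.25,0.01,-0.01,-0.033,-0.94,0,0],[-0.25,0.01,-0.03,-0.033,-0.94,0,0],[-0.25,0.01,-0.04,-0.033,-0.94,0,0],[-0.25,0.01,-0.05,-0.033,-0.94,0,0],[0,0,0,0,0,0,0]],
  ],
)

```text
t: 11.65
ee_pos: [458.8, 368.6, 197.5]
orientation: [-0.055, -3.14, 0.002]
ft_force: [0.2, -0.1, -0.1]
width: 42.2
grasp_force: 30.0
```

```bash
python3 look.py c6
```

```text
[458.8 368.6 197.5] block low/hi z 9.6 37.8
dock-frame x [ 38.6  38.6  38.6  38.6 -47.4 -47.4 -47.4 -47.4] y [-20.7 -20.7  21.3  21.3 -20.7 -20.7  21.3  21.3]
```

View pics/c6.png

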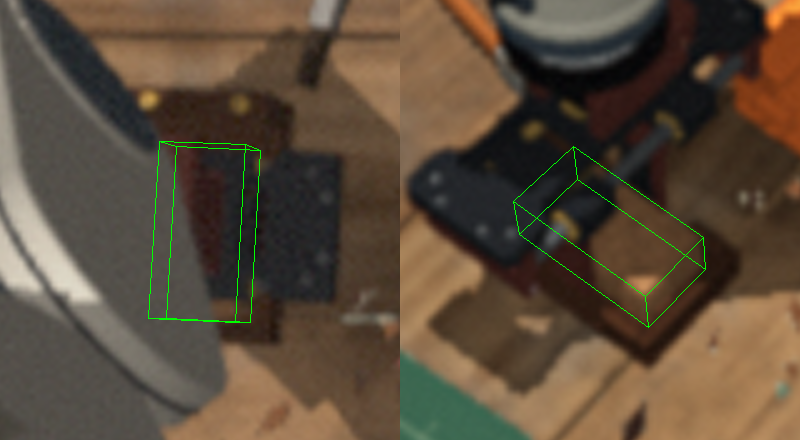

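The block is level inside the walls with no contact force. I'm centring it, setting it down and releasing.

Request:
step_arm(
  targets=[
    [[0.08,0,0,0,0,0,0],[0,0,-0.03,0,0,0,0],[0,0,0,0,0,0,0.7],[0,0,0,0,0,0,0.7],[0,0,0,0,0,0,0.7]],
  ],
)

```text
t: 12.38
ee_pos: [464.0, 368.6, 196.2]
orientation: [0.057, 3.14, -0.0]
ft_force: [-0.7, 0.5, 0.3]
width: 61.3
grasp_force: 0.0
```

Request:
step_arm(
  targets=[
    [[0,0,0,0,0,0,0.7],[0,0,0.2,0,0,0,0.7],[0,0,0.5,0,0,0,0.7],[0,0,0.7,0,0,0,0.7],[0,0,0.7,0,0,0,0.7]],
  ],
)

```text
t: 13.0
ee_pos: [463.9, 368.6, 302.8]
orientation: [0.057, 3.14, -0.0]
ft_force: [0.2, -0.0, -0.2]
width: 61.5
grasp_force: 0.0
```

Request:
step_arm(
  targets=[
    [[0,-0.3,0.7,0,0,0,0.7],[0,-0.8,0.5,0,0,0,0.7],[0,-0.9,0,0,0,0,0.7],[0,-0.9,0,0,0,0,0.7],[0,-0.9,0,0,0,0,0.7]],
  ],
)

```text
t: 13.62
ee_pos: [463.7, 177.3, 362.1]
orientation: [0.057, 3.139, 0.0]
ft_force: [0.4, 0.2, 0.1]
width: 61.1
grasp_force: 0.0
```

```bash
python3 look.py c7
```

```text
[463.7 177.3 362.1] block low/hi z 174.2 202.4
dock-frame x [ 50.7  50.7  50.7  50.8 -35.3 -35.3 -35.3 -35.2] y [-211.5 -211.5 -169.5 -169.5 -211.5 -211.4 -169.5 -169.4]
```

View pics/c7.png

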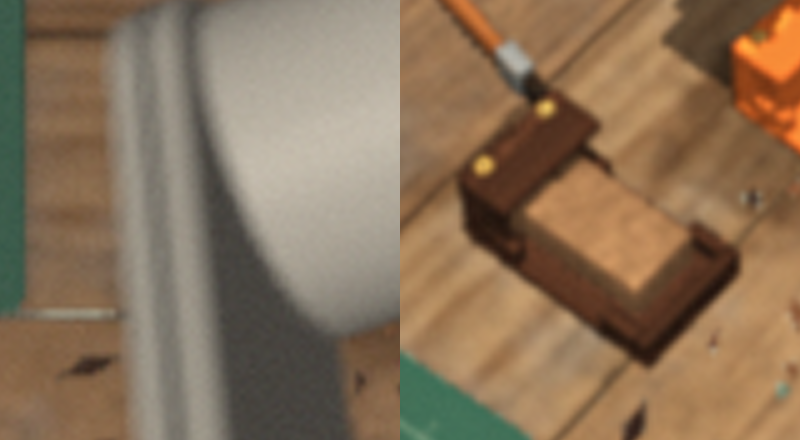

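The view shows the block lying flat between the dock walls, its far end under the lip, with the gripper clear. I'm handing it in.

```bash
python3 -c "
from workcell import ctrl
print(ctrl.close_job())"
```

```text
the job is handed in; nothing more can be done
None
```

The sanding block lies flat in the dark wooden dock, face down with one end under the lip. It is released, the beeswax was not touched, and I handed the job in at about 14 s; no verdict came back.

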